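# Bleed the bench air tank

## Task

Bleed the small air tank on the bench: unscrew the little knurled lock nut on its valve, anticlockwise seen from above, nearly up to its stop, then push the freed valve pin right down and hold it for about a second until the gauge needle lies in the broad zero band, and let go so that the pin springs back up. Treat the valve gently: it sits in a rubber bush and must not be driven down into the tank, and leave the things around the tank where they are.

Things in the scene. Friction and masses are not known exactly. Their poses are not given: they have to be found in the camera images.
- air_tank: Grey lying air tank, 76 mm in diameter, about 200 mm long along its own y axis, on two dark saddles bolted to a fixed wooden board, 240x260 mm, 12 mm thick; top of the shell 104 mm above the bench. Origin: at bench level under the middle of the tank; z up. A brass hose tail is at its -y end. The slim upright brass valve stands in the middle of its top.
- port (a point): Centre of the top of the 26 mm steel boss under the valve, 110 mm above the bench. The valve axis is vertical through it. The valve stands d higher in some tanks, 0 to 8 mm: not measured, feel or see it. Heights above this point, nut down: 18 mm hexagon to 8+d mm; 9 mm round barrel to 36+d; knurled nut, 14 mm in diameter, 36+d to 47+d; steel pin, 6 to 7 mm thick, to its tip at 57+d.
- lock_nut (a joint): Angle of the knurled brass lock nut (rad). 0 = screwed down, locking the pin; grows anticlockwise from above to a stop at 4.4; starts at 0 to 0.3. It rises 6 mm a turn (1 mm per rad), stays where left and takes 0.04 N m to turn. It rides on the pin and goes down with it; the pin can be pressed only as far as the nut stands above the barrel, so full travel needs about 4 rad.
- valve_core (a joint): How far the pin is pressed down into the barrel (m). 0 = sprung up, 0.004 = full travel. Its spring takes 3 N to start and 7 N at full travel; at the end of its travel, or while the nut locks it, it stops hard and further load goes to the rubber bush.
- valve_bush (a joint): How far the whole valve (barrel, nut and pin) has been pushed down in its rubber bush (m). 0 = normal; the bush begins to give at about 10 N of downward load and gives 1 mm for each further 4 N (2 mm at 18 N); it springs back. It must stay under 2 mm.
- gauge (a point): Centre of the gauge dial on the tank top (round, 44 mm diameter, dial up, 120 mm above the bench, 52 mm from the valve axis towards the +y end of the tank); lower than the nut. It is only to be read.
- gauge_needle (a joint): Angle of the gauge needle (rad). 0 = full end of the scale, about 2.4 = fully at zero; the broad black zero band starts at 1.5. It moves as the pin goes from 1 to 4 mm down (0.8 rad per mm) and stays where it got to when the pin springs back.
- flux_jar: Plastic jar with purple cap, 58x60 mm, 83 mm tall, standing on the board behind the tank (bystander). Origin at the centre of its underside.
- small_tumbler: Small glass, 41 mm wide, 47 mm tall, standing on the board behind the tank (bystander). Origin at the centre of its underside.
- boxwood_stick: Boxwood punch, 18 mm thick, 102 mm long, lying on the board in front of the tank (bystander). Origin at the centre of its underside.

How it is judged:
By the outcome, as a careful person would: the job done as asked, in the order asked, and still so for the second after the job is handed in, with the robot touching nothing.
It also fails if it takes over 72 s, if anything falls off the work surface, if the arm or the gripper's body presses on something with over 40 N, if the wrist force passes 120 N, or if a joint passes its speed limit or range.

## Robot

A 7-joint arm with a two-finger parallel gripper is mounted at the origin on a cart in front of the work surface, level with it; the furniture and walls round the work are solid. World frame = base frame: x ahead of the robot, y to its left, z up, the work surface at z = 0. Lengths are in m, angles in degrees, forces in N, time in s.
With the tool pointing down it reaches from about 0.4 to 0.85 m from the base axis. Payload 4.5 kg.
Tool frame: the origin (TCP) lies between the finger pads; the fingertips stand 8 mm ahead of it and the grasp point (between the pads) lies 11 mm behind it (r.tip_extent is the distance from the TCP to the fingertips, in m); z points along the fingers, y is the direction in which the jaws open and shut (so a half turn about z gives the same grasp; the last joint's range is limited). The gripper opens to 85 mm and grips with 20 to 120 N. Pads are 22 mm wide; open, the fingers measure 114 mm over their backs; the gripper's body (76 mm by 85 mm) begins 54 mm behind the grasp point. The pads swing forward as they close: fully open they stand 13 mm farther back than shut.
Start: joints at [-72.147, 39.483, -11.15, 89.685, 9.013, 51.709, -12.324], TCP at [0.171, 0.601, 0.204] pointing down, gripper open.
Joint ranges: [-172.22, 172.22], [-26.19, 119.32], [-84.43, 86.54], [7.71, 146.69], [-57.33, 237.33], [2.42, 119.75], [-152.13, 152.13]. Speed limits (degrees/s): [147.25, 147.25, 180, 180, 180, 180, 180].

## Interface

Orientations are given as a 3x3 rotation matrix whose columns are the frame's x, y, z axes.
In Python, from rig import r gives the robot as it stands.
- The arm moves only by the tool apply_moves, never from a script. Its argument "plan" is text: rows parted by semicolons, each of 5 numbers parted by spaces: the shift along the tool's x, y, z each as a share of 100 mm, from -1 to 1, then the turn about the tool's z as a share of 2 pi rad, from -1 to 1, then the closure, from -1 (fully open) to 1 (shut), so that 0 is half open. A call has 1 to 20 rows; each row is the pose to reach, as a shift and turn from the pose measured when the call began, along the tool's axes at that moment, turning the shorter way round; what a row does not reach only later rows make up. A row lasts 1/10 s, in which the tool goes at most 50 mm and 8.59 degrees, less where a joint would pass 70% of its speed; a pose out of reach is approached as far as the arm can. A call with a number of a shift or a turn outside -1 to 1 is refused whole. A call with a gripper value outside its range is refused whole. The fingers move at their own pace and stop on an object; "squeeze" is the grip in N (left out, the last holds). Time passes only in rows, so rows that repeat a pose let the fingers close. It gives the time, the measured TCP pose, the force and the opening at its end, in the units of the state.
- r.observe(): the state, without advancing time (a new reading comes with each control period).
- r.read_camera(name): name is "scene" or "top" or "wrist"; returns a dict with "pixels" (480x640x3 uint8, red, green, blue), "K" (3x3 intrinsics, pixels), "R" (3x3) and "t" (3): a world point X has camera coordinates R X + t. Camera axes: x right, y down, z forward; pixel columns grow to the right and rows downward; lengths in m; the calibration is good to about 2 mm. A picture is of the moment at which its call begins. There is no depth.
- r.close_job(): hands the job in, once; it reports no verdict.
The state is a dict: "time": time; "joint_positions": joint angles; "joint_vel": joint speeds; "tau": joint torques, N m; "eef_pos": TCP position; "eef_rot": TCP orientation; "wrist_force": force on the tool from outside, world axes, zero at the start; "wrist_torque": the same for the moment, N m; "gripper_width": finger opening in m.
Only numpy, scipy, OpenCV 4.12 (cv2) and the standard library are available. Lean on these libraries where they do the work, as an engineer would, in place of code of your own. Each camera call takes 0.05 s, during which the arm holds its last target.

## Working session

There is one attempt and no reset: what is moved stays moved. The work goes in short steps, Python scripts to look and compute and a tool call to move; the robot and the scene stay as the last step left them, time stands still between calls to the robot, and variables do not carry over. Pictures are saved under pics/ and viewed, and the job is handed in when it is done.

Besides the shell and the picture viewer there is one more tool, called after ">>>" as a command line: name --argument value ..., lists and objects as JSON in quotes. apply_moves: Moves the arm, as the interface text tells. Shift numbers are shares of 100 mm and turn numbers shares of 2 pi rad, none past 1 either way. Its arguments: {"type":"object","properties":{"plan":{"type":"string"},"squeeze":{"type":"number"}},"required":["plan"]}

```bash
ls; mkdir -p pics; python3 - <<'E'
from rig import r
import cv2
s=r.observe()
for k in s: print(k,s[k])
print(r.tip_extent)
for n in("scene","top","wrist"):
    c=r.read_camera(n); cv2.imwrite(f"pics/{n}0.png",c["pixels"][:,:,::-1]); print(n,c["K"].tolist(),c["R"].tolist(),c["t"].tolist())
E
```

```text
pics
time 0.0
joint_positions [-72.14730058  39.53397008 -11.14425671  89.74682974   9.01201526
  51.71085354 -12.32437729]
joint_vel [ 0.032051    0.04068989 -0.05937168 -0.01996834 -0.00462609 -0.05992981
 -0.05769782]
tau [-2.13872145e-04 -5.39602983e+01 -1.26639370e+00 -1.58536738e+01
  9.24004504e-03  9.39770427e-03 -3.27947163e-07]
eef_pos [0.17125161 0.60032208 0.20316619]
eef_rot [[-9.61684390e-01  2.74158682e-01 -3.88530658e-04]
 [ 2.74158921e-01  9.61682568e-01 -1.87731007e-03]
 [-1.41037692e-04 -1.91189893e-03 -9.99998162e-01]]
wrist_force [-0.23057296  0.23833138 -0.03730323]
wrist_torque [ 0.01323764 -0.04263614  0.00582233]
gripper_width 0.08559689673830398
0.008
scene [[591.9638851113839, 0.0, 318.07798010412904], [0.0, 591.9638851113839, 234.4709716479239], [0.0, 0.0, 1.0]] [[0.7801987221910178, -0.6254325381231001, 0.011139755311497525], [-0.43325153288158114, -0.553135636942375, -0.7115715539565317], [0.4512017986968395, 0.5503409010797308, -0.7025253229966069]] [-0.37063020297568666, 0.2924652671048125, 0.7170642699525575]
top [[497.13812993147, 0.0, 318.62875263142706], [0.0, 497.13812993147, 245.56312033858745], [0.0, 0.0, 1.0]] [[0.022878560813439773, -0.9992144464056917, 0.03235833044631778], [-0.9810094564792919, -0.028673866298800938, -0.19182871445558722], [0.1926058611603252, -0.02735506325428343, -0.9808948377685773]] [0.01530487048061557, 0.5180717197275996, 0.8520474389362385]
wrist [[358.26896355671386, 0.0, 322.4820109381455], [0.0, 358.26896355671386, 248.41671366843838], [0.0, 0.0, 1.0]] [[0.27420591847648607, 0.9616688459413631, -0.002035931794793163], [0.9193434445117145, -0.26151508890771524, 0.29396851754384407], [0.28216793812515656, -0.08247962790529687, -0.9558129344567384]] [-0.6247364358495265, -0.03777872673869317, 0.38059220674281674]
```

View pics/scene0.png

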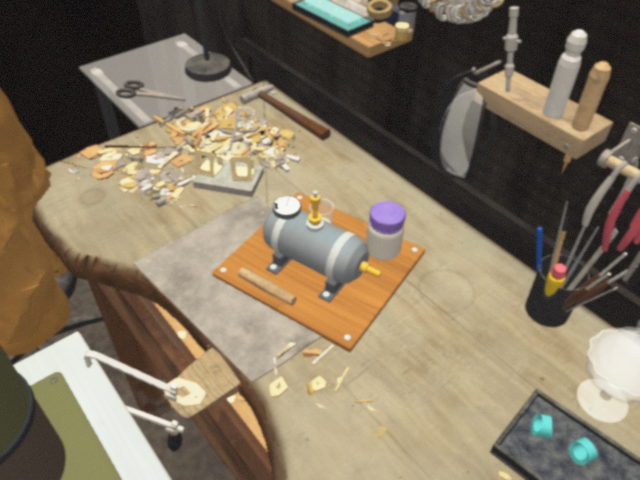

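View pics/top0.png

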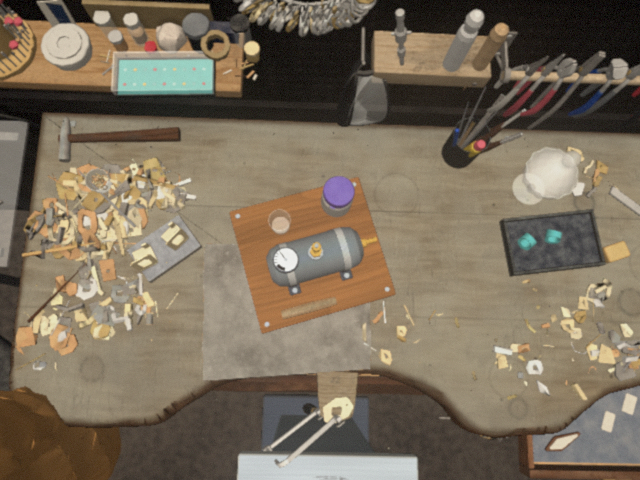

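View pics/wrist0.png

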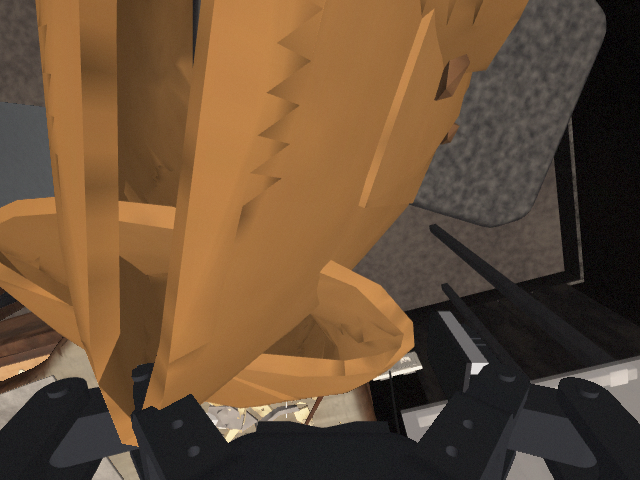

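```bash
python3 - <<'E'
import cv2,numpy as np
a=cv2.imread("pics/scene0.png")[170:310,200:440]; b=cv2.imread("pics/top0.png")[165:340,220:410]
cv2.imwrite("pics/z1.png",cv2.resize(a,(800,467),interpolation=cv2.INTER_CUBIC))
cv2.imwrite("pics/z2.png",cv2.resize(b,(640,590),interpolation=cv2.INTER_CUBIC))
from rig import r
for n in("scene","top"):
    c=r.read_camera(n)
    p=c["K"]@(c["R"]@np.array([0.171,0.601,0.204])+c["t"]); print(n,p[:2]/p[2])
E
```

```text
scene [-50.26614864  78.15767918]
top [-108.79936588  464.18445966]
```

View pics/z1.png

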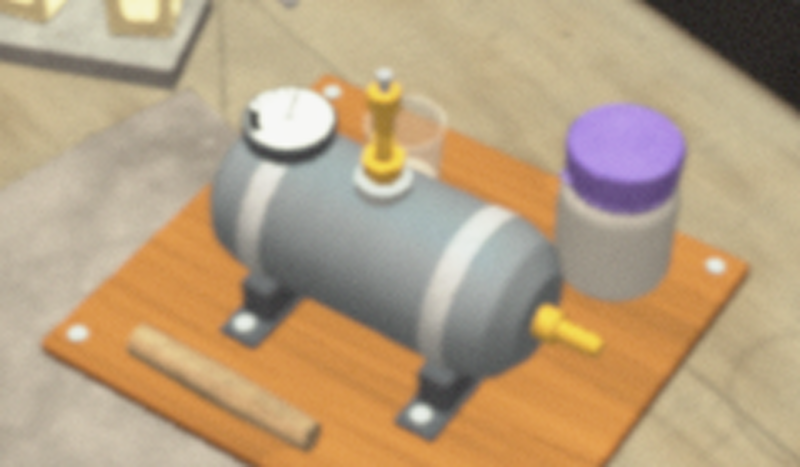

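View pics/z2.png

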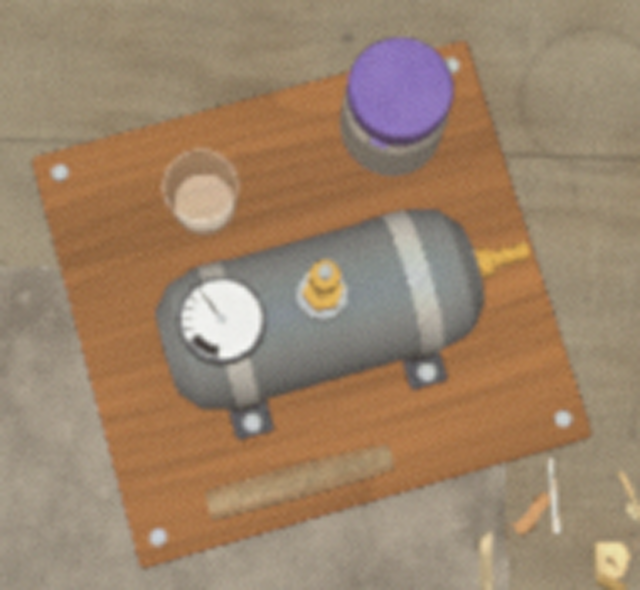

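```bash
cat > h.py <<'E'
import numpy as np,cv2
from rig import r
def cam(n):
    c=r.read_camera(n); return {k:np.array(c[k]) for k in c}
def ray(c,u,v):
    d=c["R"].T@np.linalg.inv(c["K"])@np.array([u,v,1.]); return -c["R"].T@c["t"],d/np.linalg.norm(d)
def onz(c,u,v,z):
    o,d=ray(c,u,v); return o+d*(z-o[2])/d[2]
def tri(rays):
    A=np.zeros((3,3));b=np.zeros(3)
    for o,d in rays: P=np.eye(3)-np.outer(d,d);A+=P;b+=P@o
    x=np.linalg.solve(A,b); return x,[np.linalg.norm(np.cross(x-o,d)) for o,d in rays]
def proj(c,X):
    p=c["K"]@(c["R"]@np.array(X)+c["t"]); return p[:2]/p[2]
E
python3 - <<'E'
from h import *
s=cam("scene");t=cam("top")
f=640/190
S=lambda u,v:(u/3.3333+200,v/3.3333+170)
T=lambda u,v:(u/f+220,v/f+165)
x,e=tri([ray(s,*S(384,74)),ray(t,*T(324,268))]);print("tip",x,e)
print("tip on z",[ (onz(s,*S(384,74),z),onz(t,*T(324,268),z)) for z in(.167,.171,.175)])
print("nut top/bottom scene z at axis")
for v in(74,85,92,108,152): print(v, end=' '); 
for z in(.110,.146,.150,.157,.167,.171,.175): print(z,(proj(s,[x[0],x[1],z])-[200,170])*3.3333,(proj(t,[x[0],x[1],z])-[220,165])*f)
gs=onz(s,*S(290,118),.12);gt=onz(t,*T(222,318),.12);print("gauge",gs,gt)
for n,p in dict(A=(32,160),B=(467,42),C=(591,434),D=(142,567)).items(): print(n,onz(t,*T(*p),.012))
E
```

```text
tip [0.49623853 0.03591087 0.16569319] [np.float64(2.4322090900597635e-05), np.float64(2.432209090068342e-05)]
tip on z [(array([0.49525547, 0.03473006, 0.167     ]), array([0.496001  , 0.03592869, 0.167     ])), (array([0.49231978, 0.03109148, 0.171     ]), array([0.4952078 , 0.03602002, 0.171     ])), (array([0.48938408, 0.02745289, 0.175     ]), array([0.49441459, 0.03611135, 0.175     ]))]
nut top/bottom scene z at axis
74 85 92 108 152 0.11 [383.09190485 168.74069555] [320.91258461 289.59107383]
0.146 [383.70463558 108.47950767] [322.8434308  275.99828055]
0.15 [383.77495346 101.56384576] [323.06849771 274.41385195]
0.157 [383.89912793  89.35146457] [323.46772631 271.60335786]
0.167 [384.07903196  71.65816149] [324.05020145 267.50284266]
0.171 [384.15183556  64.49803272] [324.28729922 265.83371903]
0.175 [384.22512754  57.28987114] [324.52679773 264.14769464]
gauge [0.47724458 0.07975272 0.12      ] [0.47877098 0.08446098 0.12      ]
A [0.58416048 0.19905764 0.012     ]
B [ 0.66245167 -0.04719021  0.012     ]
C [ 0.43735302 -0.1177592   0.012     ]
D [0.35901106 0.12691838 0.012     ]
```

```bash
python3 - <<'E'
from h import *
s=cam("scene");t=cam("top");w=cam("wrist")
for n,c in(("s",s),("t",t),("w",w)): print(n,-c["R"].T@c["t"])
for z in(-.3,0,.2,.4): print(z,[onz(t,*p,z)[:2].round(2) for p in((0,400),(60,390),(120,430),(110,475))],[onz(s,*p,z)[:2].round(2) for p in((5,100),(45,190),(70,280),(60,330))],[onz(w,*p,z)[:2].round(2) for p in((410,330),(330,260),(500,30),(150,200),(130,430))] if z<.2 else '')
print(proj(w,[.171,.6,.203]),proj(w,[.171,.6,.195]))
E
```

```text
s [ 0.09233555 -0.46466102  0.7159945 ]
t [0.34377377 0.05345578 0.93465473]
w [0.09869317 0.62263361 0.37430569]
-0.3 [array([0.2 , 0.76]), array([0.22, 0.62]), array([0.13, 0.47]), array([0.04, 0.49])] [array([0.35, 1.41]), array([0.28, 0.9 ]), array([0.21, 0.56]), array([0.14, 0.44])] [array([0.52, 0.69]), array([0.33, 0.57]), array([0.01, 0.95]), array([0.12, 0.28]), array([0.6 , 0.01])]
0 [array([0.23, 0.59]), array([0.25, 0.48]), array([0.19, 0.37]), array([0.11, 0.38])] [array([0.27, 0.85]), array([0.23, 0.5 ]), array([0.18, 0.26]), array([0.13, 0.17])] [array([0.33, 0.66]), array([0.22, 0.6 ]), array([0.05, 0.81]), array([0.11, 0.43]), array([0.38, 0.28])]
0.2 [array([0.26, 0.47]), array([0.27, 0.39]), array([0.22, 0.3 ]), array([0.16, 0.31])] [array([0.22, 0.49]), array([0.19, 0.23]), array([0.15, 0.06]), array([ 0.12, -0.  ])] 
0.4 [array([0.28, 0.36]), array([0.29, 0.3 ]), array([0.25, 0.23]), array([0.21, 0.24])] [array([0.17, 0.12]), array([ 0.15, -0.04]), array([ 0.13, -0.15]), array([ 0.11, -0.18])] 
[318.9024801  290.90547131] [319.05050084 284.87836039]
```

>>> apply_moves --plan "0 0 -0.5 0 -1;-0.2 0 -1 0 -1;-0.7 0 -1 0 -1;-1 0 -1 0 -1;-1 0 -1 0 -1" --squeeze 25

```text
time: 1.0
eef_pos: [0.2753, 0.5707, 0.3043]
eef_rot: [[-0.959, 0.284, 0.006], [0.284, 0.959, -0.001], [-0.006, 0.0, -1.0]]
wrist_force: [-0.1, 0.2, -0.2]
gripper_width: 0.0855
```

>>> apply_moves --plan "-0.3 -0.3 0 0 -1;-0.6 -0.6 0 0 -1;-0.9 -0.9 0 0 -1;-1 -1 0 0 -1"

```text
time: 1.4
eef_pos: [0.3455, 0.4417, 0.3048]
eef_rot: [[-0.957, 0.289, 0.007], [0.289, 0.957, -0.005], [-0.008, -0.003, -1.0]]
wrist_force: [1.3, -0.3, 0.4]
gripper_width: 0.086
```

>>> apply_moves --plan "-0.3 -0.4 0 0 -1;-0.6 -0.7 0 0 -1;-0.9 -1 0 0 -1;-0.9 -1 0 0 -1"

```text
time: 1.8
eef_pos: [0.406, 0.3136, 0.3058]
eef_rot: [[-0.954, 0.299, 0.009], [0.299, 0.954, -0.009], [-0.011, -0.006, -1.0]]
wrist_force: [0.3, -0.1, -0.2]
gripper_width: 0.0858
```

>>> apply_moves --plan "-0.3 -0.4 0 0 -1;-0.6 -0.7 0 0 -1;-0.9 -1 0 0 -1;-0.9 -1 0 0 -1"

```text
time: 2.2
eef_pos: [0.4647, 0.1853, 0.3074]
eef_rot: [[-0.951, 0.309, 0.01], [0.309, 0.951, -0.013], [-0.014, -0.009, -1.0]]
wrist_force: [-0.5, 1.2, -0.1]
gripper_width: 0.0855
```

>>> apply_moves --plan "-0.25 -0.4 0 0 -1;-0.5 -0.7 0.1 0 -1;-0.74 -0.98 0.2 0 -1;-0.74 -0.98 0.3 0 -1;-0.74 -0.98 0.3 0 -1"

```text
time: 2.7
eef_pos: [0.5042, 0.0697, 0.278]
eef_rot: [[-0.951, 0.309, 0.007], [0.309, 0.951, -0.012], [-0.011, -0.01, -1.0]]
wrist_force: [0.4, 1.3, -0.5]
gripper_width: 0.0857
```

```bash
python3 - <<'E'
from h import *
w=cam("wrist"); cv2.imwrite("pics/w1.png",w["pixels"][:,:,::-1])
o=r.observe(); print(o["eef_pos"],o["joint_positions"],o["wrist_force"])
print(proj(w,[.496,.036,.167]))
E
```

```text
[0.50436988 0.07098757 0.27876075] [ -7.90075134  25.115028    -8.81177084 103.98556315   5.78669228
  51.02430075  52.60864444] [-0.16912803  0.56366218 -0.6436881 ]
[280.45508793 237.49482796]
```

View pics/w1.png

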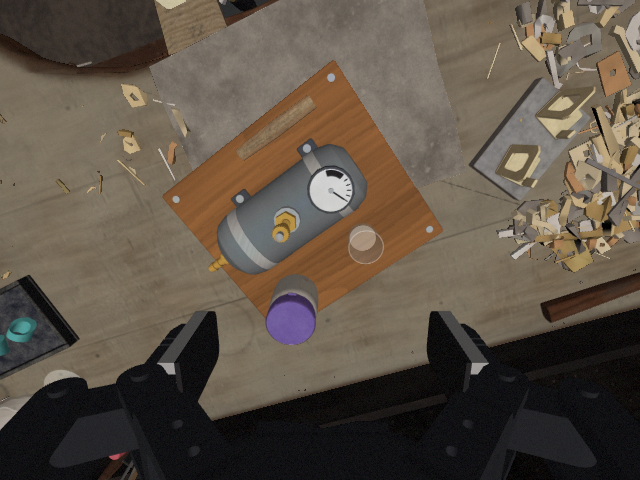

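>>> apply_moves --plan "0 0 0 0.023 -1;-0.01 -0.1 0 0.046 -1;-0.02 -0.2 0 0.069 -1;-0.03 -0.36 0 0.092 -1;-0.03 -0.36 0 0.115 -1;-0.03 -0.36 0 0.138 -1;-0.03 -0.36 0 0.161 -1;-0.03 -0.36 0 0.184 -1;-0.03 -0.36 0 0.207 -1;-0.03 -0.36 0 0.23 -1;-0.03 -0.36 0 0.253 -1;-0.03 -0.36 0 0.276 -1;-0.03 -0.36 0 0.299 -1;-0.03 -0.36 0 0.322 -1;-0.03 -0.36 0 0.345 -1;-0.03 -0.36 0 0.368 -1;-0.03 -0.36 0 0.391 -1;-0.03 -0.36 0 0.414 -1;-0.03 -0.36 0 0.437 -1;-0.03 -0.36 0 0.46 -1"

```text
time: 4.75
eef_pos: [0.4962, 0.0392, 0.2795]
eef_rot: [[0.998, -0.062, 0.009], [-0.061, -0.998, -0.009], [0.009, 0.009, -1.0]]
wrist_force: [0.3, -0.6, -0.3]
gripper_width: 0.0857
```

```bash
python3 - <<'E'
from h import *
w=cam("wrist"); cv2.imwrite("pics/w2.png",w["pixels"][:,:,::-1])
o=r.observe(); print(o["time"],o["eef_pos"],o["eef_rot"],o["joint_positions"],o["wrist_force"])
print(proj(w,[.496,.036,.167]))
np.savez("w2.npz",**w)
E
```

```text
4.8 [0.49625792 0.03921506 0.27925936] [[ 0.99775312 -0.06644022  0.00862628]
 [-0.06635751 -0.99775025 -0.00954525]
 [ 0.00924106  0.00895138 -0.99991723]] [-35.25014423  28.42635977  39.62361001 107.22029089 -22.03092382
  51.75065312 -79.09075345] [-0.33332764 -0.0915825  -0.61441051]
[326.30249147 235.07997269]
```

View pics/w2.png

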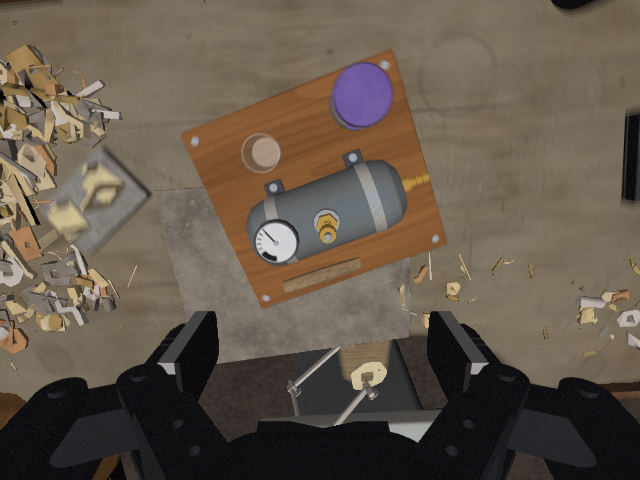

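```bash
python3 - <<'E'
import cv2
a=cv2.imread("pics/w1.png")[200:260,240:320]; b=cv2.imread("pics/w2.png")[200:260,290:370]
cv2.imwrite("pics/z3.png",cv2.resize(cv2.hconcat([a,b]),(800,300),interpolation=cv2.INTER_CUBIC))
E
```

```text
(no output)
```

View pics/z3.png

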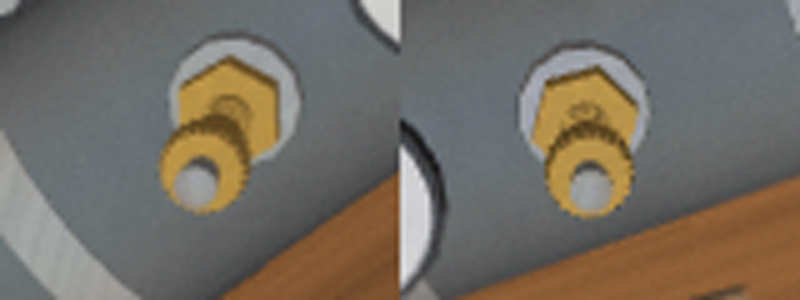

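>>> apply_moves --plan "0 0.03 0.1 0.02 -0.5;0 0.03 0.2 0.04 -0.2;0 0.03 0.3 0.06 -0.2;0 0.03 0.4 0.08 -0.2;0 0.03 0.5 0.08 -0.2;0 0.03 0.5 0.08 -0.2"

```text
time: 5.4
eef_pos: [0.4956, 0.0376, 0.2282]
eef_rot: [[0.846, -0.533, 0.006], [-0.533, -0.846, -0.009], [0.01, 0.004, -1.0]]
wrist_force: [-0.4, 0.1, -0.3]
gripper_width: 0.0513
```

```bash
python3 - <<'E'
from h import *
w=cam("wrist"); cv2.imwrite("pics/w3.png",w["pixels"][:,:,::-1])
o=r.observe(); print(o["time"],o["eef_pos"],o["eef_rot"],o["joint_positions"],o["wrist_force"],o["gripper_width"])
print(proj(w,[.496,.036,.167]))
np.savez("w3.npz",**w)
E
```

```text
5.45 [0.49613149 0.03703369 0.22895005] [[ 0.84526629 -0.53429315  0.00746555]
 [-0.53423355 -0.84529275 -0.0086414 ]
 [ 0.01092762  0.00331594 -0.99993479]] [-36.87602878  34.37602651  44.76736824 111.49728636 -32.27459503
  46.91194646 -96.71989995] [ 0.24191744 -0.26732524  0.82062114] 0.051110870967627516
[324.51978827 251.46778282]
```

View pics/w3.png

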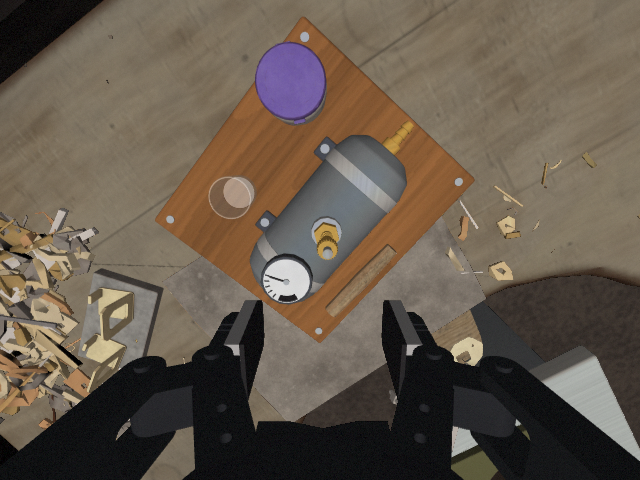

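```bash
python3 - <<'E'
import cv2
a=cv2.imread("pics/w3.png")[205:275,290:370]
cv2.imwrite("pics/z4.png",cv2.resize(a,(640,560),interpolation=cv2.INTER_CUBIC))
E
```

```text
(no output)
```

View pics/z4.png

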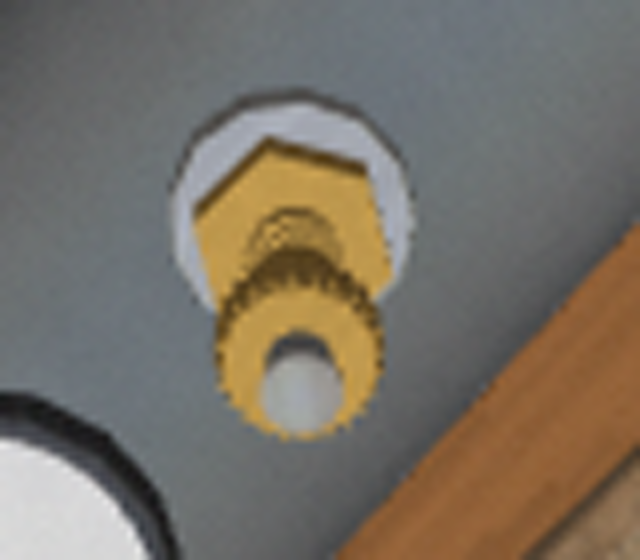

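```bash
python3 - <<'E'
from h import *
s=cam("scene");t=cam("top");w3=dict(np.load("w3.npz"));w2=dict(np.load("w2.npz"))
R=[ray(s,315.2,192.3),ray(t,316.2,244.6),ray(w2,328.4,237.6),ray(w3,327.5,254.)]
print("tip",tri(R)); print("wr only",tri(R[2:]),"st",tri(R[:2]))
print("boss w3",onz(w3,326.5,231,.11))
for z in(.165,.167,.169,.171,.175):print(z,onz(w2,328.4,237.6,z),onz(w3,327.5,254.,z))
# boss in w2: zoom (583-400,105)/5
print("boss w2",onz(w2,290+183/5,200+105/5,.11))
# top boss, zoom f
f=640/190
print("boss top",onz(t,323/f+220,293/f+165,.11), "scene",onz(s,384/3.3333+200,181/3.3333+170,.11))
E
```

```text
tip (array([0.49457087, 0.03487742, 0.16807953]), [np.float64(0.000981627322091915), np.float64(0.001552352914136217), np.float64(0.0006750969201476375), np.float64(0.0008646042090937676)])
wr only (array([0.49499701, 0.03445692, 0.17228429]), [np.float64(0.00015427065318633862), np.float64(0.00015427065318640188)]) st (array([0.49621283, 0.03588449, 0.16553667]), [np.float64(2.0985122633851807e-05), np.float64(2.0985122633813094e-05)])
boss w3 [0.49526409 0.03389342 0.11      ]
0.165 [0.49324483 0.03439218 0.165     ] [0.49285373 0.03554388 0.165     ]
0.167 [0.49376962 0.0344126  0.167     ] [0.49339838 0.03524451 0.167     ]
0.169 [0.49429442 0.03443302 0.169     ] [0.49394302 0.03494514 0.169     ]
0.171 [0.49481922 0.03445345 0.171     ] [0.49448767 0.03464577 0.171     ]
0.175 [0.49586881 0.03449429 0.175     ] [0.49557696 0.03404703 0.175     ]
boss w2 [0.49551453 0.03462567 0.11      ]
boss top [0.49453375 0.03482384 0.11      ] scene [0.49160734 0.02943968 0.11      ]
```

>>> apply_moves --plan "0 0.023 0.2 0 -0.2;0 0.023 0.4 0 -0.2;0 0.023 0.55 0 -0.2;-0.004 0.023 0.65 0 -0.2;-0.004 0.023 0.7 0 -0.2;-0.004 0.023 0.7 0 -0.2;-0.004 0.023 0.7 0 -0.2"

```text
time: 6.25
eef_pos: [0.4964, 0.0338, 0.1603]
eef_rot: [[0.844, -0.536, 0.01], [-0.536, -0.844, -0.009], [0.013, 0.002, -1.0]]
wrist_force: [0.2, 0.3, 1.0]
gripper_width: 0.051
```

```bash
python3 - <<'E'
from h import *
o=r.observe(); print(o["time"],o["eef_pos"],o["eef_rot"],o["joint_positions"],o["wrist_force"],o["gripper_width"])
for n in("wrist","scene"):
    w=cam(n); p=w["pixels"][:,:,::-1]
    if n=="scene": p=cv2.resize(p[150:290,220:420],(800,560),interpolation=cv2.INTER_CUBIC)
    cv2.imwrite(f"pics/{n}4.png",p)
    np.savez(f"{n}4.npz",**w)
E
```

```text
6.25 [0.49638439 0.03383765 0.16026866] [[ 0.84402406 -0.53620341  0.0104542 ]
 [-0.53613582 -0.84408703 -0.00868665]
 [ 0.01348206  0.00172687 -0.99990762]] [-32.11449751  39.34410108  37.93545858 116.07763494 -39.20479149
  37.1295155  -90.66568139] [0.19918539 0.28506548 1.03957885] 0.050968317357281065
```

View pics/wrist4.png

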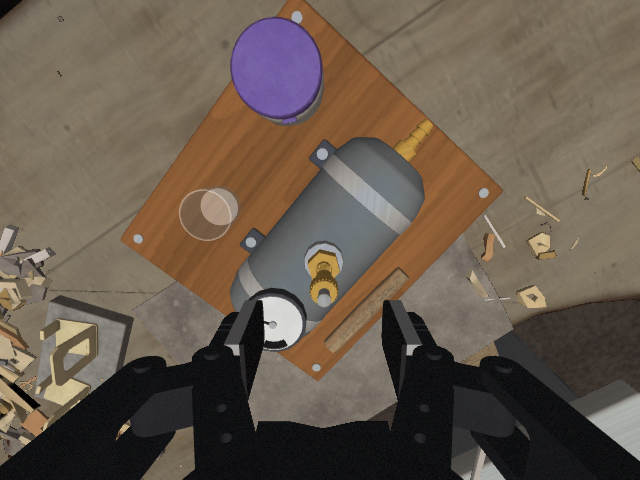

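View pics/scene4.png

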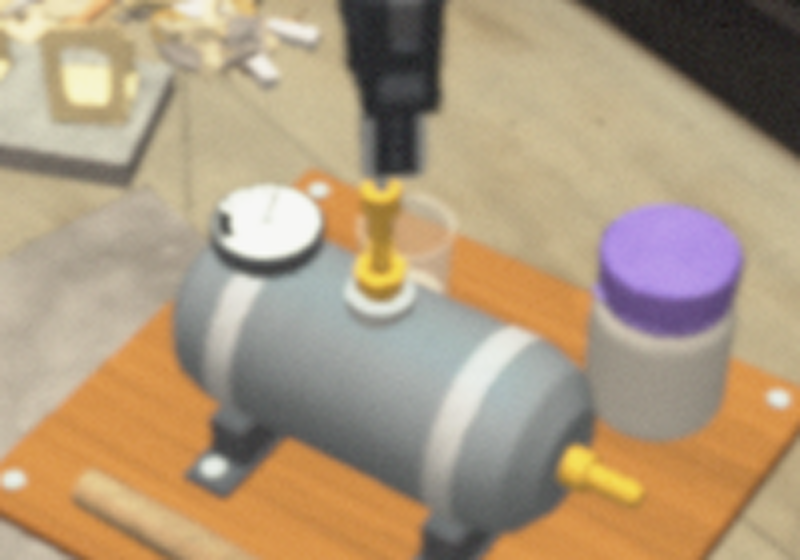

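```bash
python3 - <<'E'
from h import *
s=dict(np.load("scene4.npz"));w=dict(np.load("wrist4.npz"))
o=r.observe();P=np.array(o["eef_pos"]);R=np.array(o["eef_rot"])
z=lambda X:((proj(s,X)-[220,150])*4).round(0)
for dz in(-.008,0,.008):
  print(dz,[z(P+R@[dx,dy,dz]) for dx in(-.011,.011) for dy in(-.0255,.0255)],[proj(w,P+R@[dx,dy,dz]).round() for dx in(-.011,.011) for dy in(-.0255,.0255)])
print(proj(w,[.495,.0348,.168]),proj(w,[.495,.0348,.174]),proj(w,[.495,.0348,.11]))
print(z([.495,.0348,.168]),z([.495,.0348,.174]),z([.495,.0348,.11]))
for zz in(.167,.170,.173): print(zz,onz(w,323,298,zz))
E
```

```text
-0.008 [array([347., 123.]), array([361., 216.]), array([407., 118.]), array([424., 211.])] [array([272., 315.]), array([374., 315.]), array([271., 274.]), array([376., 274.])]
0 [array([347., 140.]), array([361., 233.]), array([407., 135.]), array([424., 228.])] [array([275., 308.]), array([372., 308.]), array([273., 268.]), array([374., 268.])]
0.008 [array([348., 156.]), array([362., 250.]), array([407., 152.]), array([424., 245.])] [array([276., 301.]), array([370., 301.]), array([275., 263.]), array([372., 263.])]
[323.31523555 297.26879328] [323.36322826 302.39019922] [322.97369365 260.82212459]
[380. 167.] [380. 154.] [379. 286.]
0.167 [0.49437479 0.03537813 0.167     ]
0.17 [0.49550767 0.03466965 0.17      ]
0.173 [0.49664055 0.03396117 0.173     ]
```

```bash
python3 - <<'E'
import cv2
a=cv2.imread("pics/wrist4.png")[230:310,270:370]
cv2.imwrite("pics/z5.png",cv2.resize(a,(700,560),interpolation=cv2.INTER_CUBIC))
E
```

```text
(no output)
```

View pics/z5.png

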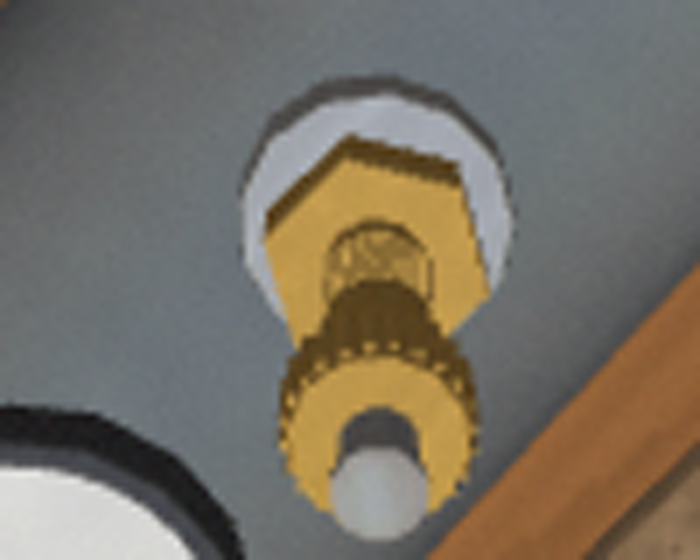

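```bash
python3 - <<'E'
from h import *
w=dict(np.load("wrist4.npz"))
o=r.observe();P=np.array(o["eef_pos"]);R=np.array(o["eef_rot"])
for X in(onz(w,324,261.9,.11),onz(w,324.3,300.3,.1703)): print(X,R.T@(X-P))
E
```

```text
[0.49401839 0.03463164 0.11      ] [-0.00311763  0.0005812   0.05031796]
[0.49424925 0.03471611 0.1703    ] [-0.00214248  0.00047985 -0.00997457]
```

>>> apply_moves --plan "-0.023 0.005 0.01 0 -0.2;-0.023 0.005 0.01 0 0.4;-0.023 0.005 0.01 0 1;-0.023 0.005 0.01 0 1;-0.023 0.005 0.01 0 1;-0.023 0.005 0.01 0 1;-0.023 0.005 0.01 0 1;-0.023 0.005 0.01 0 1" --squeeze 25

```text
time: 7.15
eef_pos: [0.4942, 0.0346, 0.1593]
eef_rot: [[0.844, -0.536, 0.011], [-0.536, -0.844, -0.009], [0.014, 0.002, -1.0]]
wrist_force: [-0.7, 0.1, -0.0]
gripper_width: 0.0003
```

```bash
cat > st.py <<'E'
from h import *
import sys
o=r.observe();R=np.array(o["eef_rot"])
print(o["time"],np.round(o["eef_pos"],4),"J",np.round(o["joint_positions"],0),"Ftool",(R.T@np.array(o["wrist_force"])).round(2),"Ttool",(R.T@np.array(o["wrist_torque"])).round(3),"w",round(o["gripper_width"],4),"yaw",np.degrees(np.arctan2(R[1,0],R[0,0])).round(2))
n=sys.argv[1]
for c in sys.argv[2:]:
    w=cam(c);p=w["pixels"][:,:,::-1]
    if c=="scene": p=cv2.resize(p[150:290,220:420],(800,560),interpolation=cv2.INTER_CUBIC)
    if c=="wrist": p=cv2.resize(p[180:420,160:480],(800,600),interpolation=cv2.INTER_CUBIC)
    cv2.imwrite(f"pics/{c}{n}.png",p); np.savez(f"{c}{n}.npz",**w)
E
python3 st.py 5 wrist
```

```text
7.15 [0.4942 0.0346 0.1593] J [-32.  39.  38. 116. -39.  37. -91.] Ftool [-0.65  0.26  0.03] Ttool [-0.013  0.009  0.011] w 0.0003 yaw -32.43
```

View pics/wrist5.png

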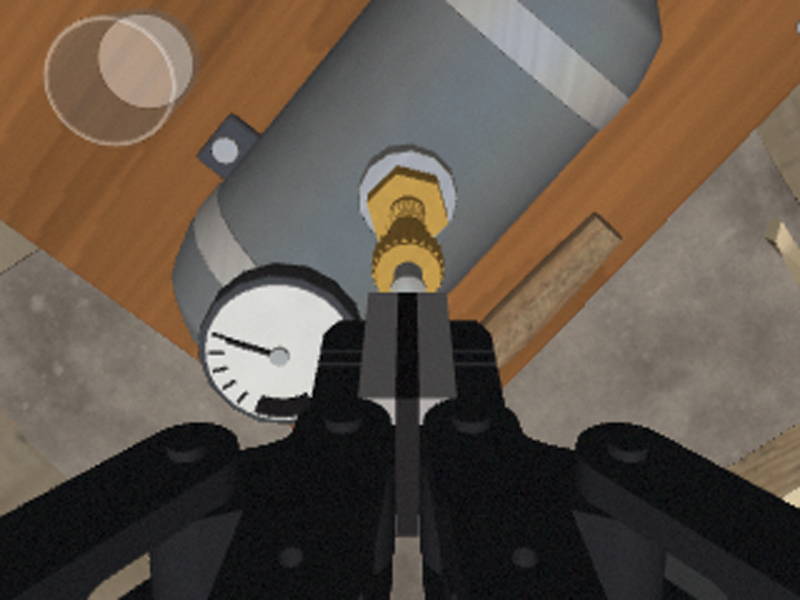

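```bash
python3 st.py 5b scene top; python3 - <<'E'
import cv2
p=cv2.imread("pics/top5b.png")[180:320,220:400]; cv2.imwrite("pics/top5c.png",cv2.resize(p,(720,560),interpolation=cv2.INTER_CUBIC))
from h import *
o=r.observe();P=np.array(o["eef_pos"]);R=np.array(o["eef_rot"])
s=dict(np.load("scene5b.npz"));t=dict(np.load("top5b.npz"))
for dz in(-.03,-.02,-.01,0,.008): print(dz,((proj(s,P+R@[0,0,dz])-[220,150])*4).round(),((proj(t,P+R@[0,0,dz])-[220,180])*4).round())
E
```

```text
7.2 [0.4942 0.0347 0.1593] J [-32.  39.  38. 116. -39.  37. -91.] Ftool [0.18 0.17 0.22] Ttool [-0.035 -0.098 -0.009] w -0.0003 yaw -32.42
-0.03 [378. 121.] [389. 252.]
-0.02 [378. 143.] [388. 257.]
-0.01 [378. 165.] [388. 262.]
0 [378. 186.] [387. 267.]
0.008 [379. 203.] [387. 270.]
```

View pics/scene5b.png

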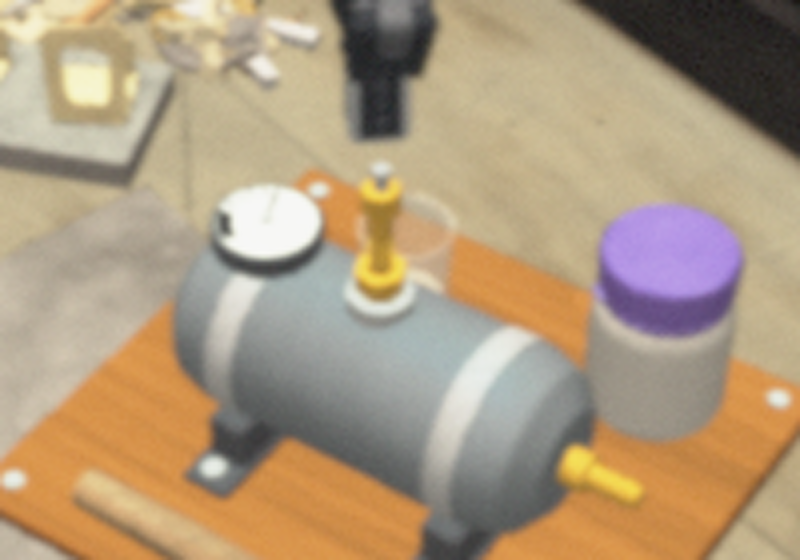

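View pics/top5c.png

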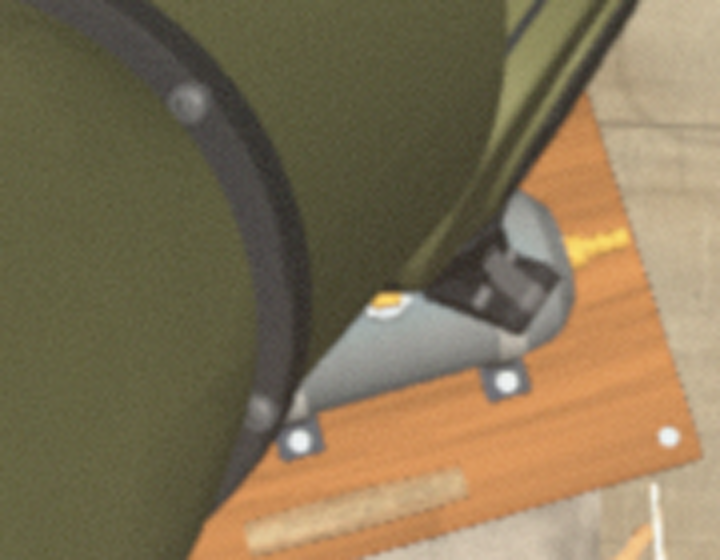

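```bash
python3 - <<'E'
from h import *
o=r.observe();P=np.array(o["eef_pos"]);R=np.array(o["eef_rot"])
s=dict(np.load("scene5b.npz"));w=dict(np.load("wrist5.npz"))
for dz in(-.04,-.035,-.03,-.025,-.02,-.01,.008): print(dz,((proj(s,P+R@[0,.0065,dz])-[220,150])*4).round(),[((proj(w,P+R@[.011,y,dz])-[160,180])*2.5).round() for y in (-.0065,.0065)])
print(R,o["eef_pos"],r.tip_extent)
print([a for a in dir(r) if a[0]!='_'])
# camera pose rel tool
C=-w["R"].T@w["t"]; print(R.T@(C-P), (w["R"]@R).round(3))
E
```

```text
-0.04 [380. 111.] [array([368., 306.]), array([450., 306.])]
-0.035 [380. 122.] [array([370., 293.]), array([448., 293.])]
-0.03 [380. 133.] [array([371., 280.]), array([447., 280.])]
-0.025 [380. 144.] [array([372., 269.]), array([446., 269.])]
-0.02 [380. 155.] [array([373., 258.]), array([445., 258.])]
-0.01 [380. 177.] [array([375., 238.]), array([443., 238.])]
0.008 [381. 215.] [array([378., 207.]), array([439., 207.])]
[[ 0.84404173 -0.53617158  0.01065772]
 [-0.53610337 -0.84410743 -0.00870731]
 [ 0.01366488  0.00163569 -0.99990529]] [0.49421008 0.03467737 0.1592952 ] 0.008
['Unreachable', 'close_job', 'observe', 'read_camera', 'tip_extent']
[ 0.07311273 -0.00043841 -0.17038753] [[-0.     1.     0.   ]
 [-0.957 -0.    -0.291]
 [-0.291 -0.     0.957]]
```

>>> apply_moves --plan "0 0 0 0 0.3;0 0 0 0 0.3;0 0 0 0 0.3;0 0 0.08 0 0.3;0 0 0.16 0 0.3;0 0 0.22 0 0.3;-0.003 0 0.25 0 0.3;-0.003 0 0.25 0 0.3;-0.003 0 0.25 0 0.3"

```text
time: 8.2
eef_pos: [0.4942, 0.0345, 0.1343]
eef_rot: [[0.844, -0.536, 0.011], [-0.536, -0.844, -0.009], [0.014, 0.002, -1.0]]
wrist_force: [-0.2, 0.3, -0.4]
gripper_width: 0.0296
```

```bash
python3 st.py 6 scene wrist
```

```text
8.2 [0.4942 0.0345 0.1343] J [-30.  41.  35. 118. -42.  33. -88.] Ftool [-0.37 -0.12  0.36] Ttool [ 0.013 -0.028  0.061] w 0.0296 yaw -32.44
```

View pics/scene6.png

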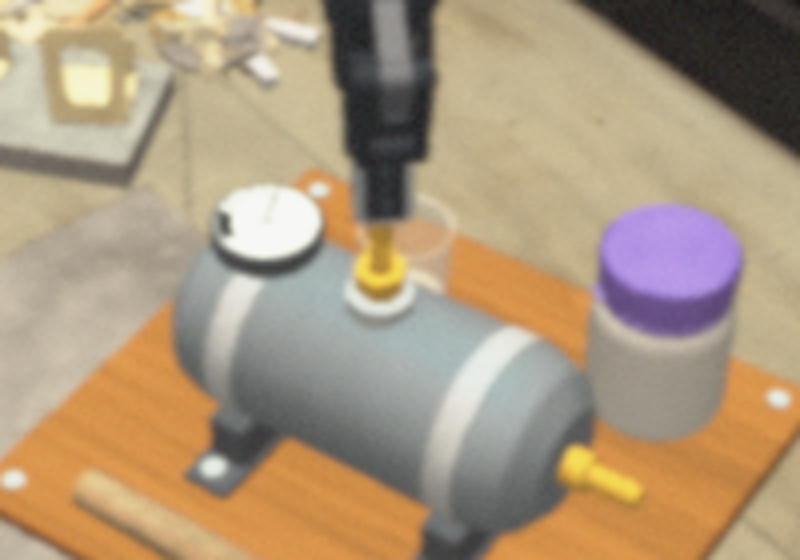

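View pics/wrist6.png

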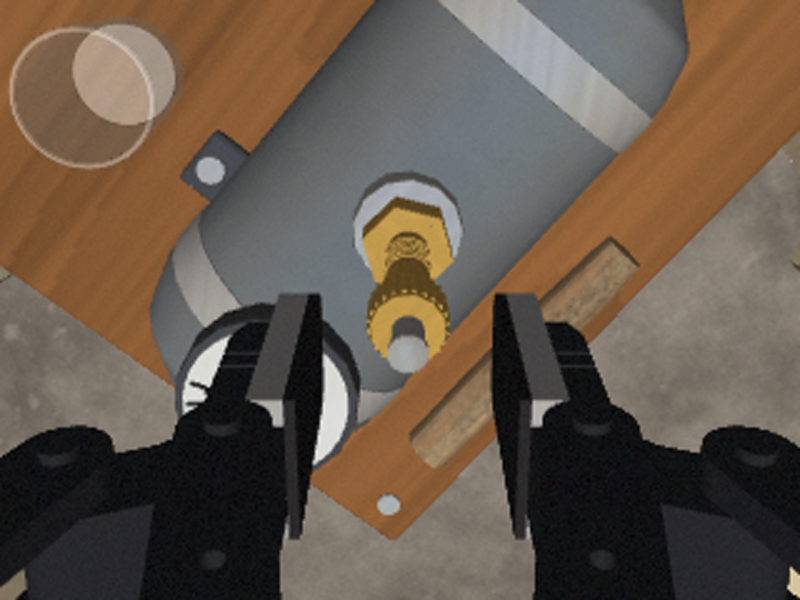

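```bash
python3 - <<'E'
from h import *
o=r.observe();P=np.array(o["eef_pos"]);R=np.array(o["eef_rot"])
s=dict(np.load("scene6.npz"));w=dict(np.load("wrist6.npz"))
for dz in(-.04,-.035,-.03,-.025,-.02,-.01,.008): print(dz,((proj(s,P+R@[0,.0213,dz])-[220,150])*4).round(),[((proj(w,P+R@[x,.0148,dz])-[160,180])*2.5).round() for x in (-.011,0,.011)])
X=onz(w,160+408/2.5,180+354/2.5,.1703);print(X,R.T@(X-P))
X=onz(w,160+408/2.5,180+226/2.5,.11);print(X,R.T@(X-P))
E
```

```text
-0.04 [384. 193.] [array([498., 427.]), array([500., 368.]), array([502., 306.])]
-0.035 [384. 204.] [array([495., 410.]), array([497., 353.]), array([499., 293.])]
-0.03 [384. 215.] [array([492., 395.]), array([494., 339.]), array([496., 280.])]
-0.025 [385. 226.] [array([490., 380.]), array([491., 326.]), array([493., 269.])]
-0.02 [385. 236.] [array([487., 367.]), array([489., 313.]), array([490., 258.])]
-0.01 [385. 257.] [array([483., 341.]), array([484., 291.]), array([486., 238.])]
0.008 [385. 294.] [array([476., 302.]), array([477., 255.]), array([479., 207.])]
[0.49427164 0.03485109 0.1703    ] [ 0.00020392 -0.00012869 -0.03581023]
[0.4951841  0.03403548 0.11      ] [ 5.60572662e-04 -1.39039473e-05  2.45010266e-02]
```

>>> apply_moves --plan "0 0 0.05 0 0.3;0 0 0.1 0 0.3;0 0 0.13 0 0.3;0 0 0.14 0 0.3;0 0 0.14 0 0.3;0 0 0.14 0 0.6;0 0 0.14 0 0.8;0 0 0.14 0 1;0 0 0.14 0 1;0 0 0.14 0 1" --squeeze 25

```text
time: 9.3
eef_pos: [0.4946, 0.0343, 0.1206]
eef_rot: [[0.844, -0.536, 0.011], [-0.536, -0.844, -0.009], [0.014, 0.001, -1.0]]
wrist_force: [-0.3, -0.8, 0.8]
gripper_width: 0.0123
```

```bash
python3 st.py 7 scene wrist
```

```text
9.3 [0.4946 0.0343 0.1206] J [-29.  42.  33. 118. -44.  31. -87.] Ftool [ 0.19  0.83 -0.75] Ttool [-0.107  0.013 -0.031] w 0.0123 yaw -32.43
```

View pics/scene7.png

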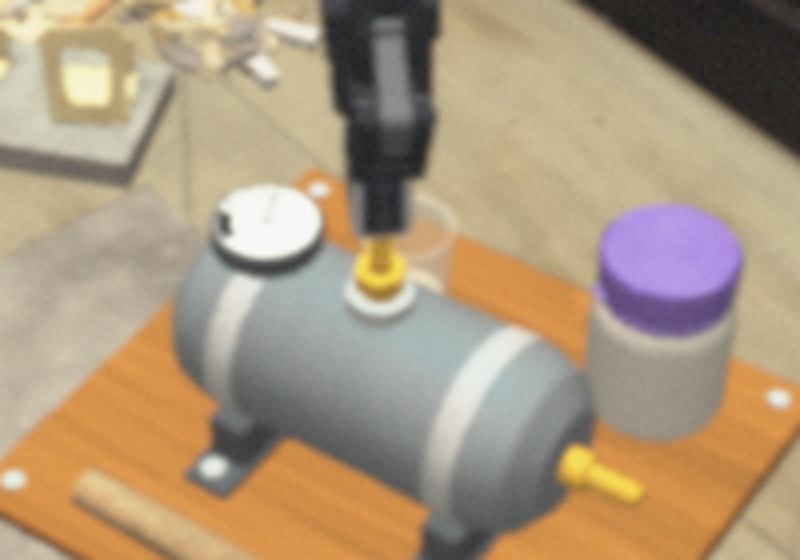

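View pics/wrist7.png

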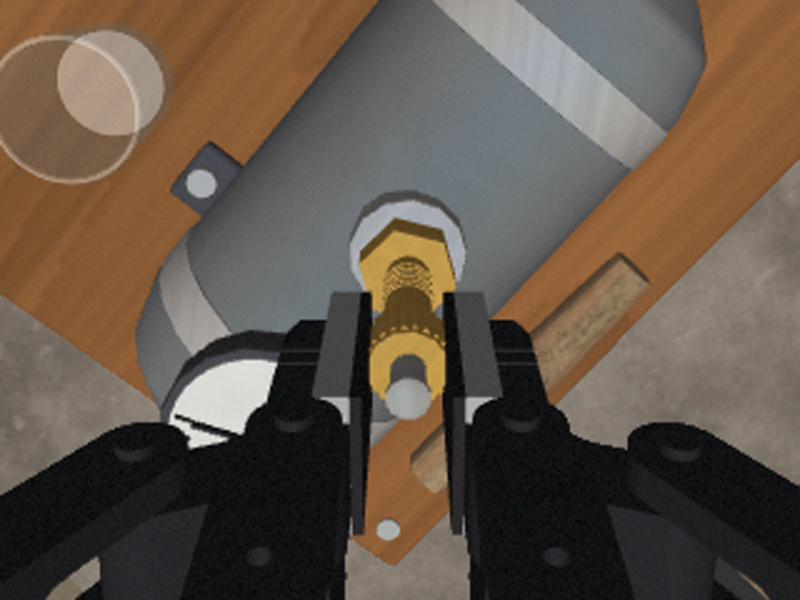

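>>> apply_moves --plan "0 0 -0.001 -0.016 1;0 0 -0.002 -0.032 1;0 0 -0.003 -0.048 1;0 0 -0.004 -0.064 1;0 0 -0.005 -0.08 1;0 0 -0.006 -0.096 1;0 0 -0.007 -0.112 1;0 0 -0.008 -0.128 1;0 0 -0.009 -0.144 1;0 0 -0.01 -0.16 1"

```text
time: 10.4
eef_pos: [0.4945, 0.0337, 0.1216]
eef_rot: [[0.904, 0.428, 0.011], [0.428, -0.904, -0.01], [0.006, 0.013, -1.0]]
wrist_force: [-0.2, -1.5, -0.5]
gripper_width: 0.0126
```

```bash
python3 st.py 8 wrist
```

```text
10.4 [0.4945 0.0337 0.1216] J [-20.  39.  17. 118. -24.  26. -50.] Ftool [-0.8   1.24  0.5 ] Ttool [-0.193 -0.197  0.045] w 0.0126 yaw 25.35
```

View pics/wrist8.png

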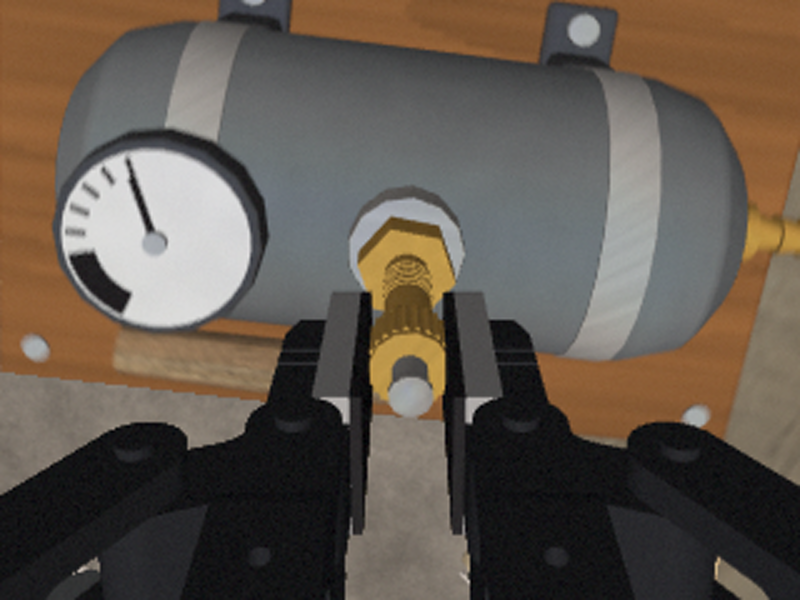

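>>> apply_moves --plan "0 0 -0.001 -0.016 1;0 0 -0.002 -0.032 1;0 0 -0.003 -0.048 1;0 0 -0.004 -0.064 1;0 0 -0.005 -0.08 1;0 0 -0.006 -0.096 1;0 0 -0.007 -0.112 1;0 0 -0.008 -0.128 1;0 0 -0.009 -0.144 1;0 0 -0.01 -0.16 1;0 0 -0.011 -0.176 1;0 0 -0.012 -0.192 1;0 0 -0.013 -0.208 1;0 0 -0.014 -0.224 1;0 0 -0.015 -0.24 1;0 0 -0.016 -0.256 1;0 0 -0.017 -0.272 1;0 0 -0.018 -0.288 1;0 0 -0.019 -0.304 1;0 0 -0.02 -0.32 1"

```text
time: 12.45
eef_pos: [0.4959, 0.0333, 0.1237]
eef_rot: [[-0.775, 0.632, 0.014], [0.632, 0.775, -0.009], [-0.016, 0.001, -1.0]]
wrist_force: [3.3, -1.3, -1.5]
gripper_width: 0.0121
```

```bash
python3 st.py 9 wrist
```

```text
12.45 [0.4959 0.0333 0.1237] J [ -2.  38. -13. 117.  19.  27.  22.] Ftool [-3.37  1.11  1.56] Ttool [-0.207 -0.538  0.023] w 0.0121 yaw 140.81
```

View pics/wrist9.png

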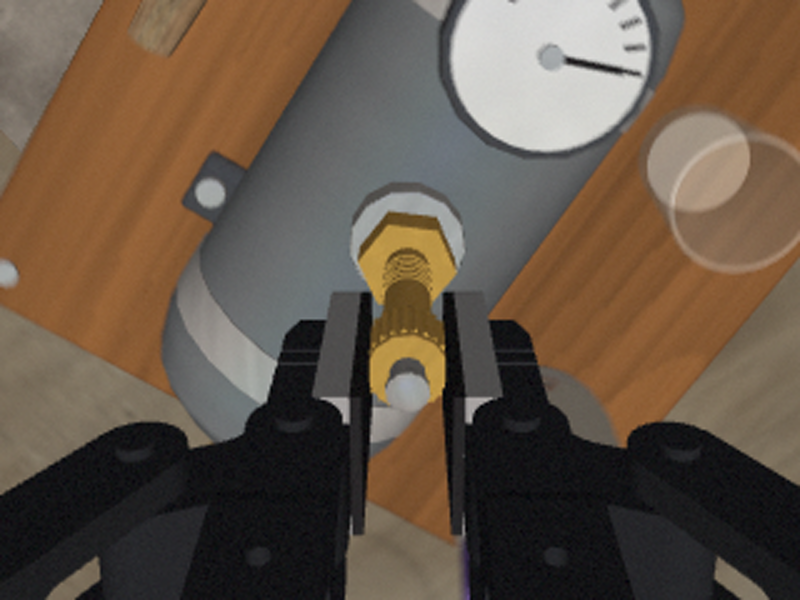

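>>> apply_moves --plan "-0.005 0 -0.001 -0.016 1;-0.005 0 -0.002 -0.032 1;-0.005 0 -0.003 -0.048 1;-0.005 0 -0.004 -0.064 1;-0.005 0 -0.005 -0.08 1;-0.005 0 -0.006 -0.096 1;-0.005 0 -0.007 -0.112 1;-0.005 0 -0.008 -0.128 1;-0.005 0 -0.009 -0.144 1;-0.005 0 -0.01 -0.16 1;-0.005 0 -0.011 -0.172 1"

```text
time: 13.6
eef_pos: [0.4963, 0.0341, 0.1247]
eef_rot: [[-0.921, -0.39, 0.013], [-0.39, 0.921, -0.007], [-0.009, -0.012, -1.0]]
wrist_force: [0.6, 1.9, -1.0]
gripper_width: 0.0123
```

```bash
python3 st.py 10 wrist
```

```text
13.6 [0.4963 0.0341 0.1247] J [  9.  40. -31. 116.  37.  34.  65.] Ftool [-1.34  1.54  1.04] Ttool [-0.404 -0.233  0.079] w 0.0123 yaw -157.02
```

View pics/wrist10.png

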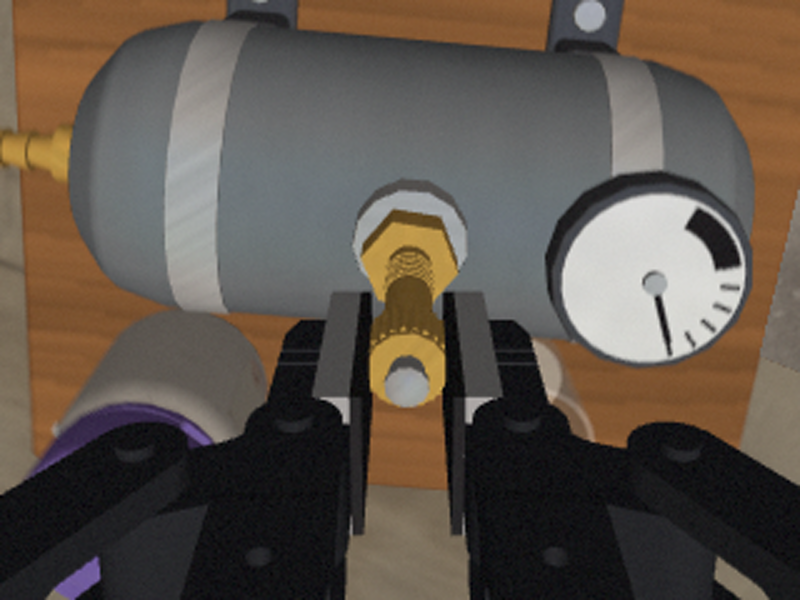

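>>> apply_moves --plan "0 0 0 -0.006 1;0 0 -0.001 -0.012 1;0 0 -0.001 -0.012 1"

```text
time: 13.95
eef_pos: [0.4962, 0.0342, 0.1247]
eef_rot: [[-0.888, -0.459, 0.013], [-0.459, 0.888, -0.007], [-0.008, -0.012, -1.0]]
wrist_force: [0.1, -0.4, -1.1]
gripper_width: 0.0123
```

```bash
python3 st.py 11
```

```text
13.95 [0.4962 0.0342 0.1247] J [ 10.  40. -32. 116.  38.  34.  69.] Ftool [ 0.08 -0.4   1.1 ] Ttool [-0.196 -0.215 -0.065] w 0.0123 yaw -152.65
```

>>> apply_moves --plan "0 0 0 0 0.6;0 0 0 0 0.3;0 0 0 0 0.3;0 0 -0.1 0 0.3;0 0 -0.2 0 0.3;0 0 -0.3 0 0.3;0 0 -0.3 0 0.3"

```text
time: 14.65
eef_pos: [0.497, 0.0348, 0.1565]
eef_rot: [[-0.888, -0.459, 0.016], [-0.459, 0.888, -0.006], [-0.012, -0.013, -1.0]]
wrist_force: [1.2, 0.7, -0.2]
gripper_width: 0.0294
```

```bash
python3 st.py 12 scene wrist
```

```text
14.65 [0.497  0.0348 0.1565] J [ 12.  37. -35. 114.  35.  38.  72.] Ftool [-1.34  0.05  0.26] Ttool [-0.021  0.031 -0.038] w 0.0294 yaw -152.67
```

View pics/scene12.png

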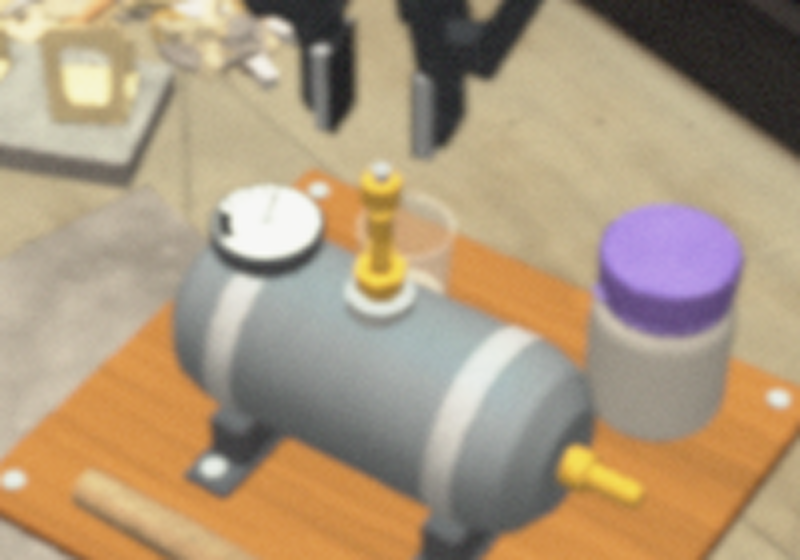

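View pics/wrist12.png

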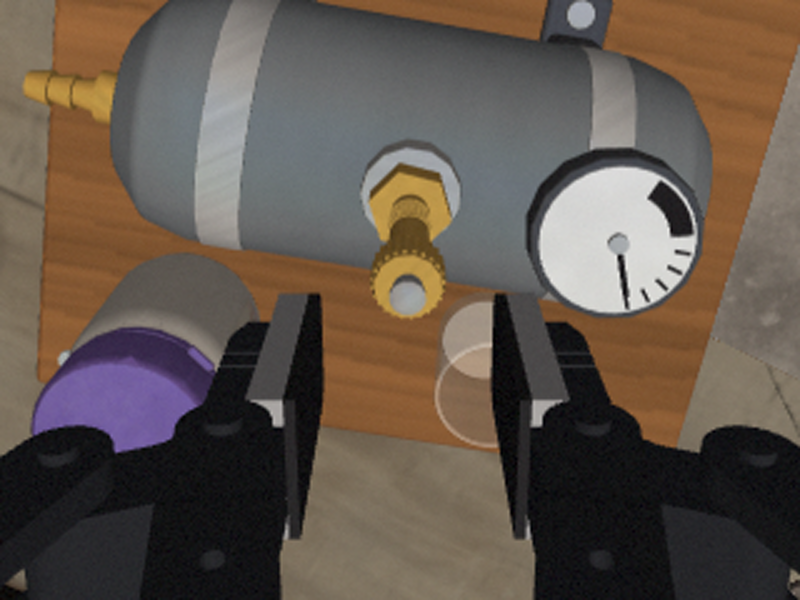

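```bash
python3 - <<'E'
from h import *
o=r.observe();P=np.array(o["eef_pos"]);R=np.array(o["eef_rot"])
w=dict(np.load("wrist12.npz"))
for z in (.169,.171): X=onz(w,160+408/2.5,180+296/2.5,z);print(X,R.T@(X-P))
E
```

```text
[0.49413564 0.03530388 0.169     ] [ 0.00117497  0.00158257 -0.01381697]
[0.49327346 0.03488571 0.171     ] [ 0.00211431  0.00158152 -0.01582591]
```

```bash
python3 st.py 13 wrist; python3 - <<'E'
from h import *
Rct=np.array([[0,1,0],[-.957,0,-.291],[-.291,0,.957]])  # cam<-tool
Ct=np.array([.0731,-.0004,-.1704])
o=r.observe();P=np.array(o["eef_pos"]);R=np.array(o["eef_rot"])
for n in("wrist5","wrist6","wrist7","wrist12","wrist13"):
    w=dict(np.load(n+".npz")); C=-w["R"].T@w["t"]; Rt=w["R"].T@Rct; P0=C-Rt@Ct; print(n,P0)
w=dict(np.load("wrist13.npz")); C=-w["R"].T@w["t"]; Rt=w["R"].T@Rct; P0=C-Rt@Ct
print(P)
for z in(.169,.171): X=onz(w,160+408/2.5,180+296/2.5,z); print(X,Rt.T@(X-P0),Rt[:,2])
E
```

```text
14.75 [0.4961 0.0343 0.1552] J [ 12.  37. -35. 114.  35.  38.  72.] Ftool [-0.05 -0.27  0.09] Ttool [-0.033 -0.022 -0.002] w 0.0297 yaw -152.67
wrist5 [0.49426986 0.0347189  0.15922327]
wrist6 [0.49443026 0.03457322 0.13434212]
wrist7 [0.49469769 0.03439891 0.12051228]
wrist12 [0.49457464 0.03538233 0.15584802]
wrist13 [0.49412925 0.03518222 0.15528814]
[0.49576129 0.03422883 0.15483438]
[0.49346551 0.03499131 0.169     ] [ 5.17792374e-04 -5.71703960e-05 -1.37229938e-02] [ 0.01677936 -0.00711044 -1.00009894]
[0.49260621 0.034574   0.171     ] [ 1.44966947e-03 -6.15696093e-05 -1.57346430e-02] [ 0.01677936 -0.00711044 -1.00009894]
```

View pics/wrist13.png

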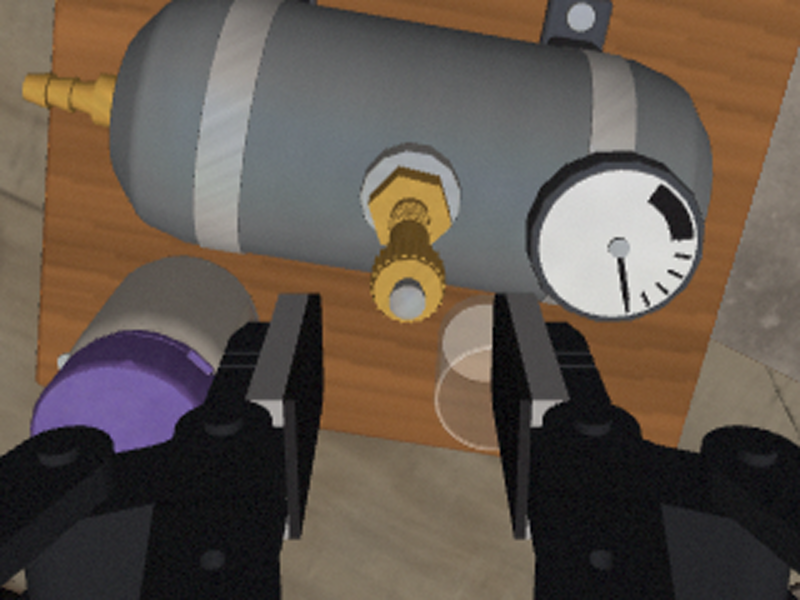

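>>> apply_moves --plan "0.01 0 0 0 1;0.01 0 0 0 1;0.01 0 0 0 1;0.01 0 0.03 0 1;0.01 0 0.06 0 1;0.01 0 0.08 0 1;0.01 0 0.09 0 1;0.01 0 0.09 0 1" --squeeze 60

```text
time: 15.6
eef_pos: [0.4949, 0.0337, 0.1456]
eef_rot: [[-0.888, -0.459, 0.013], [-0.459, 0.888, -0.007], [-0.008, -0.012, -1.0]]
wrist_force: [-0.2, 0.6, -0.4]
gripper_width: -0.0
```

```bash
python3 st.py 14 scene wrist
```

```text
15.6 [0.4949 0.0337 0.1456] J [ 12.  38. -34. 115.  36.  37.  71.] Ftool [-0.1   0.65  0.37] Ttool [-0.005  0.049  0.012] w -0.0 yaw -152.66
```

View pics/scene14.png

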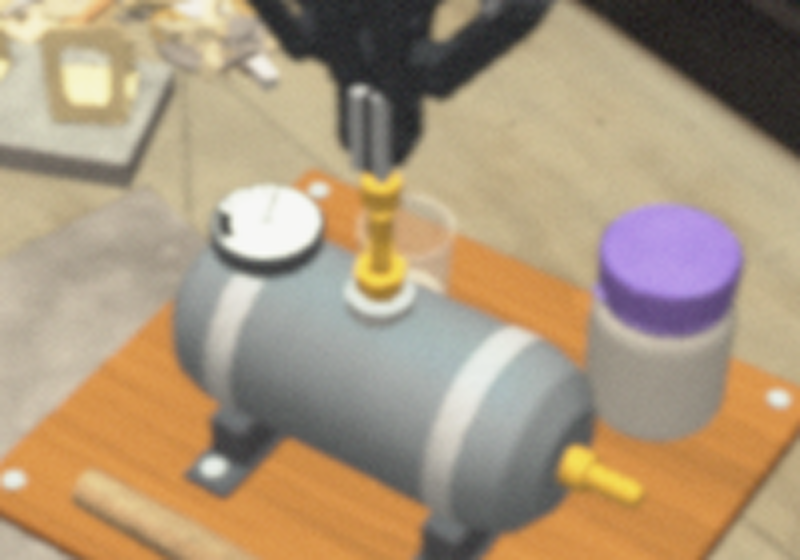

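View pics/wrist14.png

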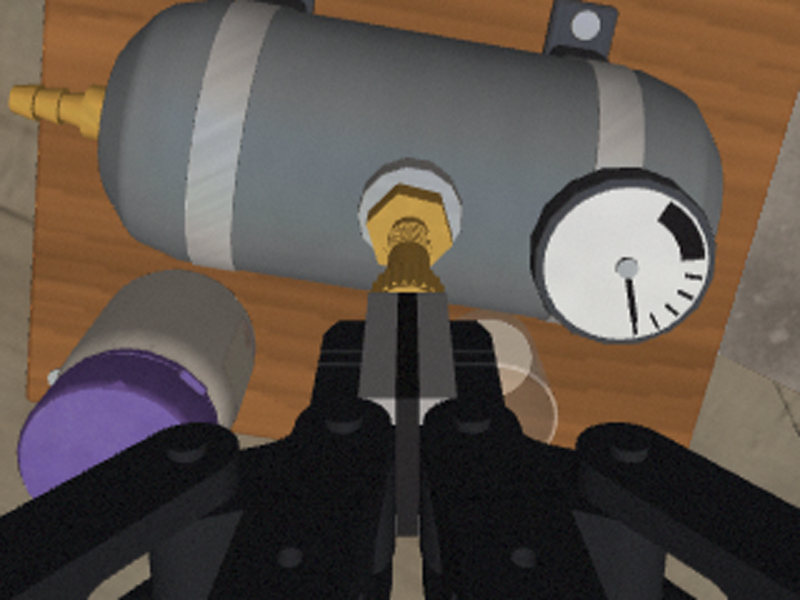

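>>> apply_moves --plan "0 0 0.01 0 1;0 0 0.02 0 1;0 0 0.03 0 1;0 0 0.04 0 1;0 0 0.04 0 1"

```text
time: 16.2
eef_pos: [0.4953, 0.0338, 0.142]
eef_rot: [[-0.888, -0.459, 0.014], [-0.459, 0.888, -0.007], [-0.009, -0.013, -1.0]]
wrist_force: [-1.1, 0.2, 4.1]
gripper_width: -0.0001
```

```bash
python3 st.py 15
```

```text
16.2 [0.4953 0.0338 0.142 ] J [ 11.  38. -34. 115.  37.  36.  70.] Ftool [ 0.86  0.59 -4.15] Ttool [-0.076  0.195  0.004] w -0.0001 yaw -152.66
```

>>> apply_moves --plan "0 0 0.005 0 1;0 0 0.01 0 1;0 0 0.015 0 1;0 0 0.02 0 1;0 0 0.02 0 1"

```text
time: 16.7
eef_pos: [0.4954, 0.0338, 0.1403]
eef_rot: [[-0.888, -0.459, 0.014], [-0.459, 0.888, -0.007], [-0.009, -0.013, -1.0]]
wrist_force: [-1.2, -0.1, 7.1]
gripper_width: 0.0002
```

```bash
python3 st.py 16 wrist
```

```text
16.7 [0.4954 0.0338 0.1403] J [ 11.  39. -33. 115.  37.  36.  70.] Ftool [ 1.05  0.41 -7.1 ] Ttool [-0.032  0.302  0.034] w 0.0002 yaw -152.66
```

View pics/wrist16.png

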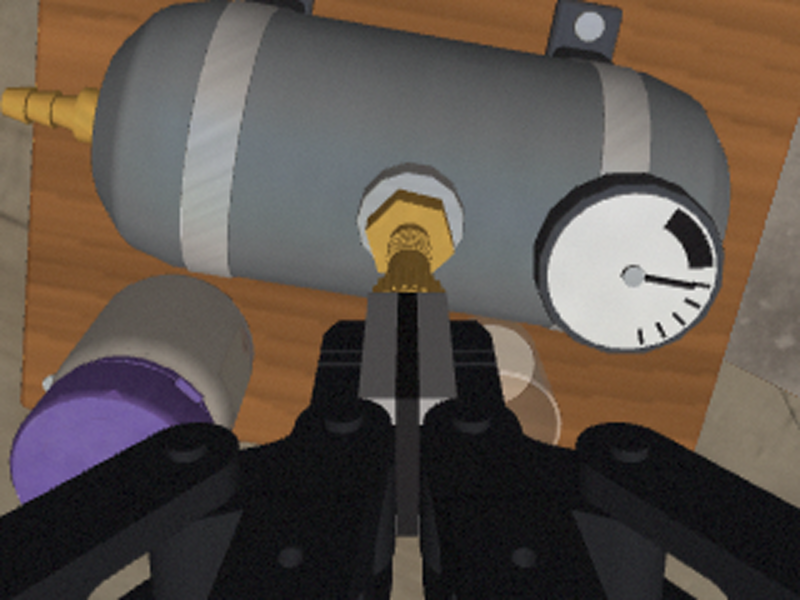

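>>> apply_moves --plan "0 0 0.004 0 1;0 0 0.008 0 1;0 0 0.012 0 1;0 0 0.012 0 1;0 0 0.012 0 1"

```text
time: 17.25
eef_pos: [0.4954, 0.0338, 0.1395]
eef_rot: [[-0.888, -0.459, 0.014], [-0.459, 0.888, -0.008], [-0.009, -0.013, -1.0]]
wrist_force: [-1.8, -0.1, 6.8]
gripper_width: 0.0002
```

```bash
python3 st.py 17 wrist
```

```text
17.25 [0.4954 0.0338 0.1395] J [ 11.  39. -33. 115.  37.  36.  70.] Ftool [ 1.57  0.67 -6.77] Ttool [-0.073  0.379  0.014] w 0.0002 yaw -152.66
```

View pics/wrist17.png

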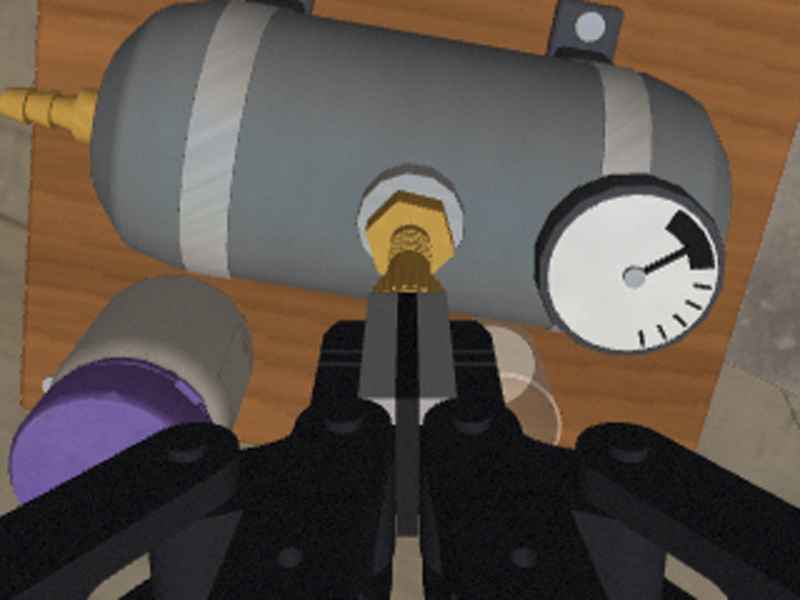

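>>> apply_moves --plan "0 0 0.004 0 1;0 0 0.008 0 1;0 0 0.008 0 1;0 0 0.008 0 1"

```text
time: 17.7
eef_pos: [0.4954, 0.0338, 0.1391]
eef_rot: [[-0.888, -0.459, 0.015], [-0.459, 0.888, -0.008], [-0.009, -0.014, -1.0]]
wrist_force: [-2.1, -0.6, 7.2]
gripper_width: 0.0
```

```bash
python3 st.py 18 wrist
```

```text
17.7 [0.4954 0.0338 0.1391] J [ 11.  39. -33. 115.  37.  36.  70.] Ftool [ 2.05  0.34 -7.22] Ttool [-0.076  0.377 -0.001] w 0.0 yaw -152.65
```

View pics/wrist18.png

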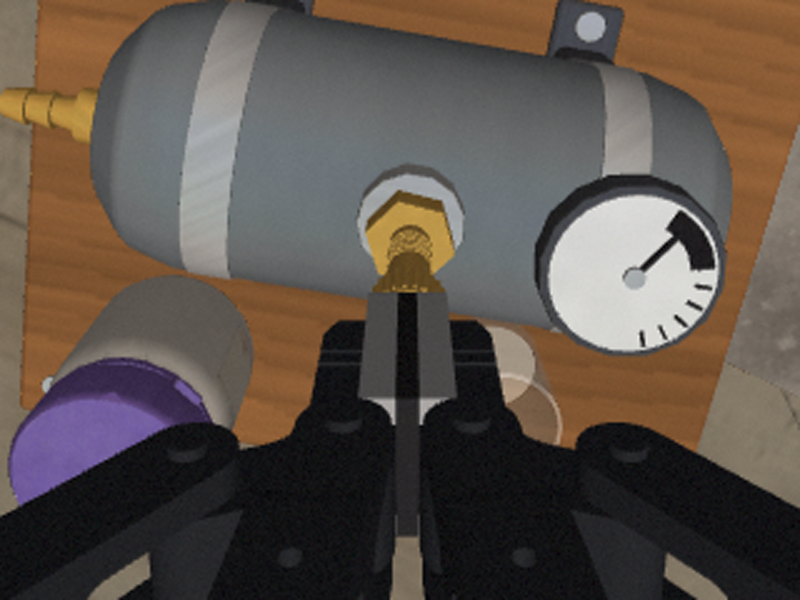

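>>> apply_moves --plan "0 0 0.003 0 1;0 0 0.005 0 1;0 0 0.005 0 1;0 0 0.005 0 1;0 0 0.005 0 1;0 0 0.005 0 1;0 0 0.005 0 1;0 0 0.005 0 1;0 0 0.005 0 1;0 0 0.005 0 1;0 0 0.005 0 1;0 0 0.005 0 1;0 0 0.005 0 1;0 0 0.005 0 1"

```text
time: 19.15
eef_pos: [0.4954, 0.0338, 0.139]
eef_rot: [[-0.888, -0.459, 0.015], [-0.459, 0.888, -0.008], [-0.01, -0.014, -1.0]]
wrist_force: [-1.7, -1.0, 7.9]
gripper_width: -0.0002
```

```bash
python3 st.py 19 wrist
```

```text
19.15 [0.4954 0.0338 0.139 ] J [ 11.  39. -33. 115.  37.  36.  70.] Ftool [ 1.93 -0.19 -7.95] Ttool [-0.057  0.351 -0.048] w -0.0002 yaw -152.65
```

View pics/wrist19.png

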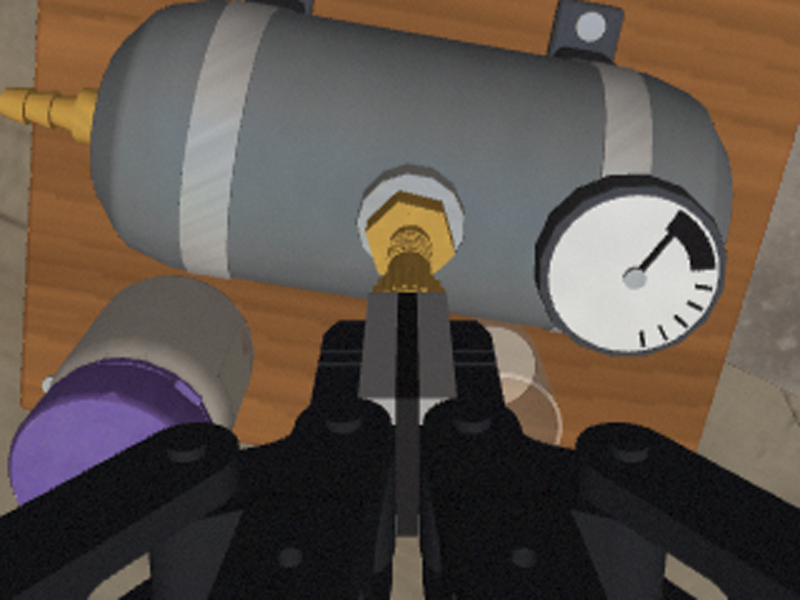

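Needle lies in the black band near its far end, with the push at 7.9 N. Now let go.

>>> apply_moves --plan "0 0 -0.02 0 1;0 0 -0.05 0 1;0 0 -0.1 0 1;0 0 -0.2 0 1;0 0 -0.35 0 1;0 0 -0.5 0 1;0 0 -0.5 0 1;0 0 -0.5 0 1"

```text
time: 20.0
eef_pos: [0.4948, 0.034, 0.1891]
eef_rot: [[-0.888, -0.459, 0.016], [-0.459, 0.888, -0.008], [-0.01, -0.014, -1.0]]
wrist_force: [-0.1, -0.6, -0.7]
gripper_width: -0.0001
```

```bash
python3 st.py 20 wrist scene
```

```text
20.0 [0.4948 0.034  0.1891] J [ 14.  34. -38. 113.  32.  43.  75.] Ftool [ 0.39 -0.5   0.68] Ttool [ 0.034 -0.029  0.018] w -0.0001 yaw -152.67
```

View pics/wrist20.png

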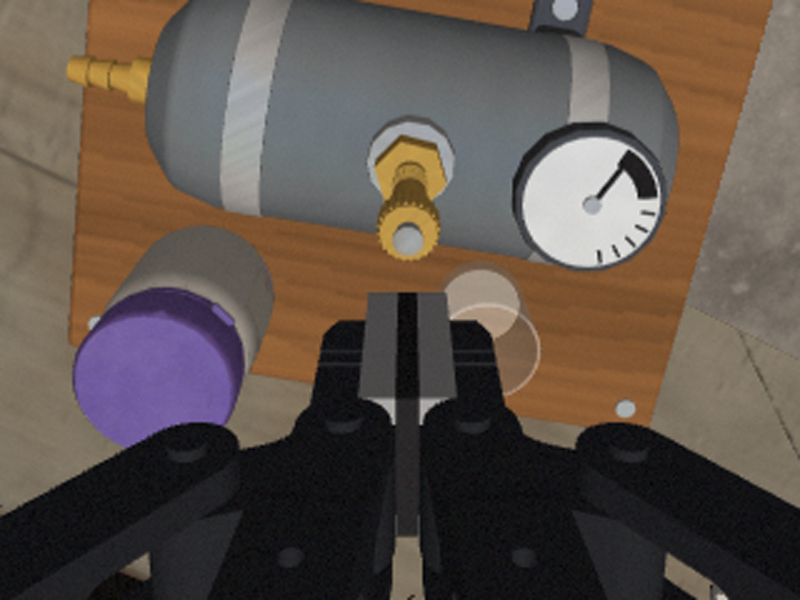

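View pics/scene20.png

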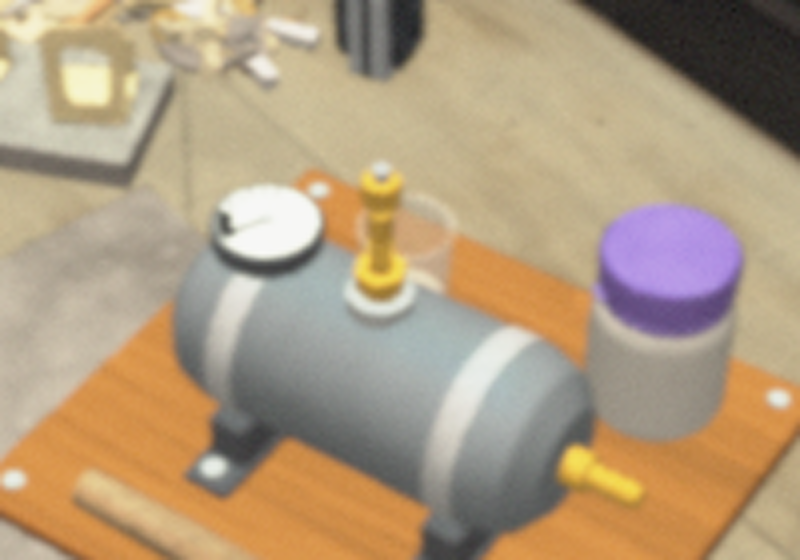

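```bash
python3 -c "
from rig import r
print(r.close_job())"
```

```text
the job is handed in; nothing more can be done
None
```

The tank is bled and I have handed the job in, at about 20 s of the 72 s allowed.

- **Lock nut:** I turned it about 4.19 rad anticlockwise from above in one grip, raising the gripper with the thread. Pictures show it standing about 4 mm higher. The nut's angle is inferred from how far the gripper turned, since I could not measure it directly. The torque readings were too noisy to show whether it touched its stop.
- **Pin:** I pressed it down with closed fingers in small steps. It was fully or almost fully down for a bit over 1 s, and the highest force I read was about 8 N, below the 10 N where the bush starts to give. Forces were only read between moves.
- **Last pictures:** The needle lies near the far end of the black zero band. The pin tip is back at its earlier height. The jar, glass and stick look undisturbed, and the gripper is clear of everything.

**Disagreements:**
- **Fingertip position:** The cameras put the fingertips about 31 mm behind the reported tool point, not 8 mm ahead of it. My first attempt to grip the nut therefore closed on air above the pin, with no contact. I went by the pictures and the force readings from then on.
- **Valve height:** My estimates of how much higher the valve stands ranged from about 0 to 7 mm. I worked with about 3 mm, and the grip and push did not depend on the exact value.

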